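# Clamp a glued tray in the bench clamp

### The arm

A 6-joint arm with a two-finger parallel gripper is mounted at the origin on the work surface. World frame = base frame: x ahead of the robot, y to its left, z up, the work surface at z = 0. Lengths are in mm, angles in rad, forces in N, time in s.
With the tool pointing down it reaches from about 350 to 875 mm from the base axis. Payload 4.2 kg.
Tool frame: the origin (TCP) lies midway between the tips of the shut fingers; the grasp point (between the pads) lies 19 mm behind it; y points along the fingers, x is the direction in which the jaws open and shut, and the axes are right-handed (so a half turn about y gives the same grasp; the last joint's range is limited). The gripper opens to 85 mm and grips with 20 to 120 N. Pads are 22 mm wide; open, the fingers measure 114 mm over their backs; the gripper's body (76 mm by 85 mm) begins 54 mm behind the grasp point. The pads swing forward as they close: fully open they stand 13 mm farther back than shut.
Start: joints at [1.591, 0.385, 0.008, 0, -1.194, -0.259], TCP at [147.804, 607.251, 231.312] pointing down, gripper open.
Joint ranges: [-3.14, 3.14], [-1.21, 2.06], [-1.07, 1.41], [-3.16, 2.05], [-2.99, -0.16], [-3.1, 3.1]. Speed limits (rad/s): [2.79, 2.79, 3.14, 3.14, 3.14, 3.14].

### API

Orientations are given as a unit quaternion [x, y, z, w].
In Python, from bench import read_state, get_image, job_done gives the robot as it stands.
- The arm moves only by the tool play_rows, never from a script. Its argument "series" is a list of rows, each a list of 7 numbers: the shift along the tool's x, y, z in m, then the turn, a rotation vector about the tool's x, y, z in rad, then the finger opening in m, from 0 to 0.0854. In form: [[x, y, z, wx, wy, wz, claw], ...]. A call has 1 to 10 rows; each row shifts and turns the pose as measured when the row begins, along the tool's axes as they then stand; what a row does not reach is not made up. A row lasts 1/10 s, in which the tool goes at most 50 mm and 8.59 degrees, less where a joint would pass 70% of its speed; a pose out of reach is approached as far as the arm can. A call with a gripper value outside its range is refused whole. The fingers move at their own pace and stop on an object; the grip force is fixed at half the most. Time passes only in rows, so rows that do not move let the fingers close. It gives the time, the measured TCP pose, the force and the opening at its end, in the units of the state.
- read_state(): the state, without advancing time (a new reading comes with each control period).
- get_image(name): name is "scene" or "side" or "wrist"; returns a dict with "color" (420x560x3 uint8, red, green, blue), "intrinsics" (3x3 intrinsics, pixels), "D" ([k1, k2, p1, p2, k3] as OpenCV has them; the pictures are not rectified), "origin" and "orientation" of the camera in the world. Camera axes: x right, y down, z forward; pixel columns grow to the right and rows downward; lengths in mm; the calibration is good to about 2 mm. A picture is of the moment at which its call begins. There is no depth.
- job_done(): hands the job in, once; it reports no verdict.
The state is a dict: "clock": time; "joints": joint angles; "joint_vel": joint speeds; "joint_efforts": joint torques, N m; "position": TCP position; "ee_rot": TCP orientation; "contact_force": force on the tool from outside, world axes, zero at the start; "wrist_torque": the same for the moment, N m; "gripper_width": finger opening in mm.
Only numpy, scipy, OpenCV 4.12 (cv2) and the standard library are available. Lean on these libraries where they do the work, as an engineer would, in place of code of your own. Each camera call takes 0.05 s, during which the arm holds its last target. There are 200 camera calls.

### The job

Stand the small glued wooden tray upright, open side up, centred and square on the narrow raised rail of the bench clamp, between its jaws, and let go of it. Then pump the clamp's trigger until the ram's sprung nose pad has pressed the tray against the fixed jaw and is itself pushed in about half-way, never to its stop, which would crush the tray. Move the ram only with the trigger, leave the other things on the bench alone, and finish while still holding the trigger squeezed, because the clamp slackens when it is let go.

Things in the scene. Friction and masses are not known exactly. Their poses are not given: they have to be found in the camera images.
- clamp: Bench clamp with a caulk-gun action, fixed to the bench; dark wooden base 340 x 90 x 12 mm, from x = -110 to +230 mm. Origin on the bench under the trigger pivot; x points along the ram towards the fixed jaw (the ram advances along +x), y across, z up. Two grey cheek plates about the origin (70 mm long in x, 42 mm apart over all, 138 mm high) hide the ratchet pawl.
- rail: Narrow raised wooden rail on the clamp's base on which the tray must stand: 24 mm wide (y), top 46 mm above the bench, from x = 36 to 180 mm of the clamp, centred on its y = 0. Its origin is the clamp's origin, with the same axes.
- rail_top (a point): Point in the middle of the rail's width, on its top (46 mm above the bench), 130 mm along the clamp's x. Axes as the clamp's.
- anvil: The fixed jaw: upright dark steel plate 60 mm wide, top 92 mm above the bench, at the +x end of the rail, with a rubber facing 50 x 36 mm (49 to 85 mm above the bench). Its origin is the clamp's origin, with the same axes.
- anvil_face (a point): Centre of the fixed jaw's rubber face, 174 mm along the clamp's x, 65 mm above the bench; the face looks to the clamp's -x.
- ram: Toothed steel rod 12 mm square, 60 mm above the bench, with the sprung nose pad at its front. Slides up to 80 mm along the clamp's +x; its origin is the clamp's when fully back (0 to 30 mm ahead at the start). A light brake (3 N) keeps it in place; a harder squeeze slides it back when the trigger is let go. The robot must not push it.
- pad_face (a point): Centre of the front face of the nose pad (black rubber 40 mm wide in y, 36 mm high, 48 to 84 mm above the bench). 79 mm along the clamp's x with the ram fully back and the pad not pressed.
- pad (a joint): How far the sprung nose pad is pushed back into the ram, m: 0 free, 0.018 at its stop. The spring takes 1 N per mm, so this is also the squeeze on the tray: 9 mm = 9 N, about half-way.
- trigger: Upright lever on a pin in the clamp's cheeks, ending in a black rubber crossbar (16 mm thick, 70 mm long, along the clamp's y). Origin at the pivot. At rest it leans 0.2 rad towards the fixed jaw; squeezed, it swings 0.4 rad towards the clamp's -x. A spring returns it when eased back. It takes 2 to 6 N at the crossbar, 6 to 12 N while squeezing the tray.
- trigger_pivot (a point): The trigger's pivot, 126 mm above the clamp's origin. A full stroke moves the ram 15 mm at most, usually 10 (the teeth are 5 mm apart); the ram moves about 0.45 mm per mm of crossbar travel once the pawl has met a tooth, and stays (by its brake) while the trigger is eased back.
- trigger_bar (a point): Middle of the trigger's crossbar, 85 mm from the pivot; at rest 209 mm above the bench and 17 mm along the clamp's x, fully squeezed 17 mm along its -x. Nothing is above the crossbar or within 50 mm before and behind it at its height.
- tray: Small open-topped wooden tray, freshly glued: 44 mm (its x) by 60 mm (its y), 40 mm high, walls 6 mm, about 0.12 kg. Origin at the centre of its underside. It belongs on the rail with its 44 mm size along the clamp's x and its 60 mm size across the rail (either way round), overhanging the rail by 18 mm on both sides.
- tub: Bystander: white plastic tub, 80 mm across, 100 mm high, origin at the centre of its underside.
- tape: Bystander: roll of masking tape lying flat, 90 mm across, 24 mm high, origin at the centre of its underside.
- driver: Bystander: screwdriver lying on the bench, along its x axis.
There are look-alikes about, which are no part of the job. Of the things like the tray, leave any that is turquoise; of the rest the larger one is meant.

How it is judged:
By the outcome, as a careful person would: the job done as asked, in the order asked, and still so for the second after the job is handed in, while the arm keeps its last pose, push and grip.
It also fails if it takes over 72 s, if anything falls off the work surface, if the arm or the gripper's body presses on something with over 40 N, if the wrist force passes 120 N, or if a joint passes its speed limit or range.

## Working session

There is one attempt and no reset: what is moved stays moved. The work goes in short steps, Python scripts to look and compute and a tool call to move; the robot and the scene stay as the last step left them, time stands still between calls to the robot, and variables do not carry over. Pictures are saved under pics/ and viewed, about 8 in all and at most 12, crops included, and the job is handed in when it is done.

Besides the shell and the picture viewer there is one more tool, called after "Call:" as name(argument=value, ...) on one line, values as JSON. play_rows: Moves the arm, as the interface text tells. Its arguments: {"type":"object","properties":{"series":{"type":"array","items":{"type":"array","items":{"type":"number"}}}},"required":["series"]}

```bash
mkdir -p pics; ls; cat > h.py <<'E'
import numpy as np, cv2
from bench import read_state, get_image, job_done
from scipy.spatial.transform import Rotation as R
def snap(n,f=None):
    im=get_image(n)
    if f: cv2.imwrite('pics/'+f+'.png',cv2.cvtColor(im['color'],cv2.COLOR_RGB2BGR))
    return im
def _R(im):
    o=np.array(im['orientation'],float)
    return o if o.shape==(3,3) else R.from_quat(o).as_matrix()
def ray(im,p):
    u=cv2.undistortPoints(np.array(p,float).reshape(-1,1,2),np.array(im['intrinsics']),np.array(im['D'])).reshape(-1,2)
    d=np.c_[u,np.ones(len(u))]@_R(im).T
    return np.array(im['origin'],float),d
def onz(im,p,z):
    o,d=ray(im,p); return o+d*((z-o[2])/d[:,2])[:,None]
def proj(im,P):
    M=_R(im); P=np.array(P,float).reshape(-1,3); t=-M.T@np.array(im['origin'],float)
    return cv2.projectPoints(P,cv2.Rodrigues(M.T)[0],t,np.array(im['intrinsics']),np.array(im['D']))[0].reshape(-1,2)
E
python3 - <<'E'
from h import *
for n in ('scene','side','wrist'):
    im=snap(n,n+'0'); print(n,im['origin'],im['orientation'],im['intrinsics'])
print(read_state())
a=cv2.imread('pics/scene0.png');b=cv2.imread('pics/side0.png')
E
```

```text
pics
scene [1208.5447698  -601.40487713  996.83521697] [ 0.85102285  0.34439086 -0.1414271  -0.3703423 ] [[416.95995097   0.         288.22402119]
 [  0.         416.95995097 209.16861559]
 [  0.           0.           1.        ]]
side [403.86311093 849.16024104 804.01986291] [-0.12109631  0.89907011 -0.41707505  0.05529045] [[446.59419099   0.         279.50761431]
 [  0.         446.59419099 213.33379752]
 [  0.           0.           1.        ]]
wrist [220.2548353  589.31804726 371.90659529] [-0.6109692   0.77793083  0.11510341 -0.09105745] [[374.57182619   0.         280.84703725]
 [  0.         374.57182619 209.05081245]
 [  0.           0.           1.        ]]
{'clock': 0.15, 'joints': array([ 1.59060335e+00,  3.85368674e-01,  6.94749245e-03, -3.36875874e-04,
       -1.19395111e+00, -2.58610052e-01]), 'joint_vel': array([ 0.00085383, -0.00127621,  0.00514589,  0.00210414, -0.00082472,
        0.00079139]), 'joint_efforts': array([ 6.15714416e-04, -3.92678440e+01,  1.88582236e+01,  4.18866679e+00,
       -3.41332991e-03,  8.37403746e-07]), 'position': array([147.71642377, 606.8592501 , 230.48492474]), 'ee_rot': array([ 0.43727028, -0.55564782,  0.55640419, -0.43642248]), 'contact_force': array([-0.59491146, -0.01179788,  1.02726149]), 'wrist_torque': array([-0.03319316,  0.04340524, -0.0016964 ]), 'gripper_width': 85.80803717055213}
```

View pics/scene0.png

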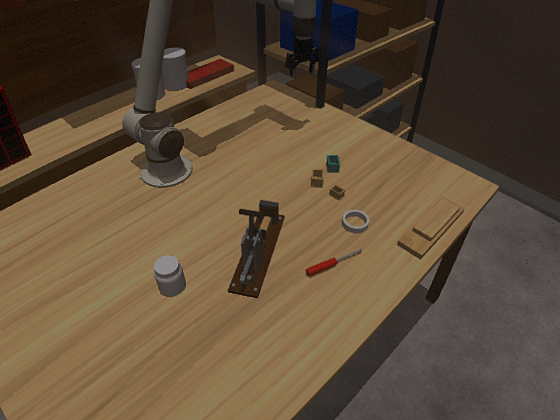

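View pics/side0.png

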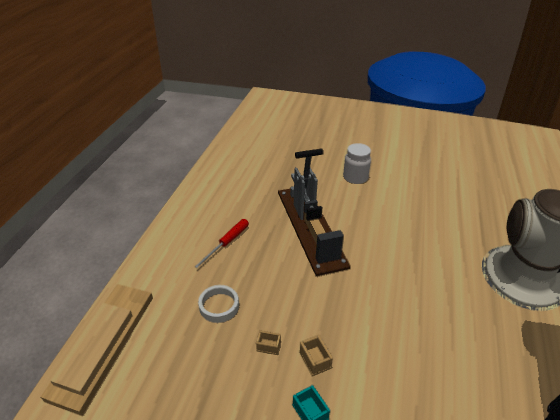

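Three tray-like things. Scene pixels: turquoise (332,163), larger brown (317,178), small brown (337,192). In the side view they are at (311,405), (316,355) and (268,342). The larger brown one fits, since it isn't turquoise and is the bigger of the rest. I'll confirm that, and its pose, in an enlarged crop with the clamp.

```bash
python3 - <<'E'
from h import *
a=cv2.imread('pics/scene0.png');b=cv2.imread('pics/side0.png')
rs=lambda i,y,x,h,w:cv2.resize(i[y:y+h,x:x+w],(400,300),interpolation=cv2.INTER_CUBIC)
t=np.hstack([rs(b,315,240,90,120),rs(a,145,280,60,80)])
u=np.hstack([rs(b,140,240,135,180),rs(a,190,190,112,150)])
o=np.vstack([t,u]); o=np.clip(o*1.6,0,255).astype(np.uint8)
cv2.imwrite('pics/crop1.png',o)
E
```

```text
(no output)
```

View pics/crop1.png

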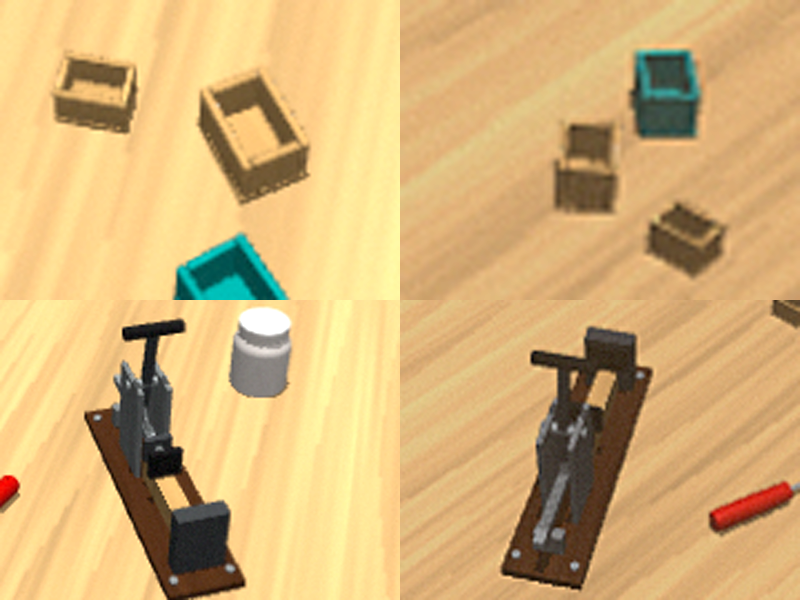

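The crop confirms it. The larger brown tray stands open side up at about side (316,355), the turquoise one is nearest the camera, and the small brown one is at (268,342). The clamp's jaw is at side (329,247) and the ram pad sits behind it. Now I'll take rough positions.

```bash
python3 - <<'E'
from h import *
s=snap('side');c=snap('scene')
f=lambda u,v:(240+u/3.333,315+v/3.333)
print('tray z40',onz(s,[f(*p) for p in [(262,68),(310,146),(243,167),(200,93)]],40).round(1))
f2=lambda u,v:(280+(u-400)/5,145+v/5)
print('tray scene z40',onz(c,[f2(*p) for p in [(567,122),(615,122),(617,172),(557,168)]],40).round(1))
print('turq z40?',onz(s,[f(*p) for p in [(240,237),(178,268)]],40).round(1))
print('small top',onz(s,[f(*p) for p in [(62,55),(137,65),(130,95),(53,88)]],30).round(1))
g=lambda u,v:(240+u/2.222,140+(v-300)/2.222)
g2=lambda u,v:(190+(u-400)/2.667,190+(v-300)/2.667)
print('base side',onz(s,[g(*p) for p in [(85,412),(167,602),(244,582)]],12).round(1))
print('base scene',onz(c,[g2(*p) for p in [(503,570),(577,586),(652,370)]],12).round(1))
print('trig side',onz(s,[g(*p) for p in [(122,328),(185,325)]],209).round(1))
print('trig scene',onz(c,[g2(*p) for p in [(532,357),(606,365)]],209).round(1))
E
```

```text
tray z40 [[464.2 324.9  40. ]
 [426.2 370.7  40. ]
 [460.9 394.1  40. ]
 [496.4 351.9  40. ]]
tray scene z40 [[434.  364.9  40. ]
 [459.5 390.3  40. ]
 [498.7 346.1  40. ]
 [464.7 318.7  40. ]]
turq z40? [[453.1 437.6  40. ]
 [481.7 464.5  40. ]]
small top [[586.2 341.2  30. ]
 [539.6 335.9  30. ]
 [538.  357.9  30. ]
 [584.3 365.6  30. ]]
base side [[ 680.5 -153.    12. ]
 [ 508.   144.4   12. ]
 [ 433.    94.2   12. ]]
base scene [[ 611.5 -203.2   12. ]
 [ 683.  -161.5   12. ]
 [ 511.6  129.9   12. ]]
trig side [[613.  -62.9 209. ]
 [546.8 -88.  209. ]]
trig scene [[549.9 -89.1 209. ]
 [612.5 -44.  209. ]]
```

```bash
cat >> h.py <<'E'
def move(target=None,axang=None,st=None):
    """remaining shift in tool axes (m) and rotvec, to target TCP (mm) with tool-down, tool x at angle axang deg in world"""
    st=st or read_state(); M=R.from_quat(st['ee_rot']).as_matrix(); p=np.array(st['position'])
    d=M.T@(np.array(target)-p)/1000
    out=None
    for k in (0,180):
        a=np.radians(axang+k); x=np.array([np.cos(a),np.sin(a),0]); y=np.array([0,0,-1.]); T=np.c_[x,y,np.cross(x,y)]
        rv=R.from_matrix(M.T@T).as_rotvec()
        print('k',k,'shift',d.round(4),'rot',rv.round(3),'new-frame shift',(T.T@(np.array(target)-p)/1000).round(4))
E
python3 - <<'E'
from h import *
st=read_state();M=R.from_quat(st['ee_rot']).as_matrix();print(M.round(3))
w=snap('wrist')
print('cam offs tool',(M.T@(np.array(w['origin'])-st['position'])).round(1)); print((M.T@__import__('h')._R(w)).round(3))
print('ax ang',np.degrees(np.arctan2(M[1,0],M[0,0])))
move([462,358,200],129)
E
```

```text
[[-0.237 -0.     0.972]
 [-0.972 -0.001 -0.237]
 [ 0.001 -1.     0.   ]]
cam offs tool [ 1.000e-01 -1.416e+02  7.460e+01]
[[ 1.     0.    -0.001]
 [ 0.001 -0.29   0.957]
 [-0.    -0.957 -0.29 ]]
ax ang -103.6865883055359
k 0 shift [0.1676 0.0311 0.3642] rot [-1.000e-03  2.222e+00  0.000e+00] new-frame shift [-0.3913  0.0309 -0.0875]
k 180 shift [0.1676 0.0311 0.3642] rot [ 0.    -0.92   0.001] new-frame shift [0.3913 0.0309 0.0875]
```

Call:
play_rows(series=[[0.019,0.003,0.041,0,0,0,0.085],[0.019,0.003,0.041,0,0,0,0.085],[0.019,0.003,0.041,0,0,0,0.085],[0.019,0.003,0.041,0,0,0,0.085],[0.019,0.003,0.041,0,0,0,0.085],[0.019,0.003,0.041,0,0,0,0.085],[0.019,0.003,0.041,0,0,0,0.085],[0.019,0.003,0.041,0,0,0,0.085],[0.016,0.003,0.035,0,0,0,0.085],[0,0,0,0,0.148,0,0.085]])

```text
clock: 1.3
position: [471.2, 350.9, 202.1]
ee_rot: [-0.395, 0.586, -0.586, 0.396]
contact_force: [-1.1, -0.2, 0.8]
gripper_width: 85.1
```

Call:
play_rows(series=[[0,0,0,0,0.148,0,0.085],[0,0,0,0,0.148,0,0.085],[0,0,0,0,0.148,0,0.085],[0,0,0,0,0.148,0,0.085],[0,0,0,0,0.148,0,0.085],[0,0,0,0,0.148,0,0.085],[0,0,0,0,0.148,0,0.085],[0,0,0,0,0.148,0,0.085],[0,0,0,0,0.148,0,0.085],[0,0,0,0,0.148,0,0.085]])

```text
clock: 2.3
position: [472.9, 347.9, 201.0]
ee_rot: [-0.109, -0.698, 0.699, 0.11]
contact_force: [-0.6, -0.2, -0.1]
gripper_width: 84.7
```

Call:
play_rows(series=[[0,0,0,0,0.148,0,0.085],[0,0,0,0,0.148,0,0.085],[0,0,0,0,0.148,0,0.085],[0,0,0,0,0.148,0,0.085],[0,0,0,0,0.08,0,0.085],[0,0,0,0,0,0,0.085]])

```text
clock: 2.9
position: [472.7, 347.7, 200.7]
ee_rot: [-0.337, -0.621, 0.622, 0.338]
contact_force: [0.0, 1.3, -0.0]
gripper_width: 84.8
```

```bash
python3 - <<'E'
from h import *
w=snap('wrist','w1'); move([462,358,200],129); print(read_state()['joints'],read_state()['contact_force'])
E
```

```text
k 0 shift [0.0145 0.0007 0.0033] rot [-0.002 -0.104  0.001] new-frame shift [0.0147 0.0007 0.0018]
k 180 shift [0.0145 0.0007 0.0033] rot [-1.000e-03  3.038e+00 -3.000e-03] new-frame shift [-0.0147  0.0007 -0.0018]
[ 9.09379898e-01  3.44153732e-01 -1.33254797e-01 -1.45342284e-03
 -1.09494114e+00 -1.90287327e+00] [0.07408021 0.23114899 0.65012859]
```

View pics/w1.png

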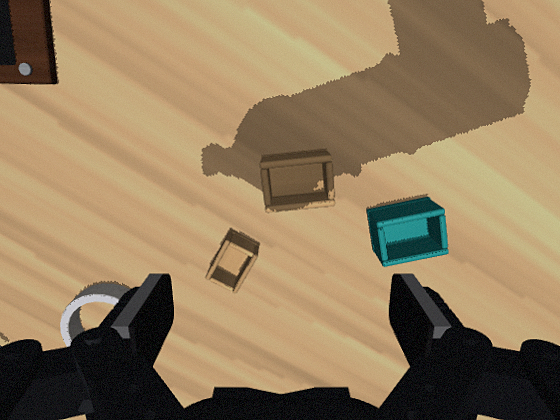

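```bash
python3 - <<'E'
from h import *
w=snap('wrist'); im=cv2.cvtColor(w['color'],cv2.COLOR_RGB2BGR)
P=onz(w,[(263,163),(334,159),(335,207),(267,211)],40);print(P.round(1),P.mean(0).round(1))
print(onz(w,[(261,157),(328,150)],0).round(1))
c=cv2.resize(im[140:220,240:350],(770,560),interpolation=cv2.INTER_CUBIC); cv2.imwrite('pics/c2.png',np.clip(c*1.8,0,255).astype(np.uint8))
E
```

```text
[[463.  323.8  40. ]
 [428.8 370.4  40. ]
 [461.5 394.6  40. ]
 [495.7 348.5  40. ]] [462.2 359.3  40. ]
[[466.1 321.5   0. ]
 [427.3 369.4   0. ]]
```

View pics/c2.png

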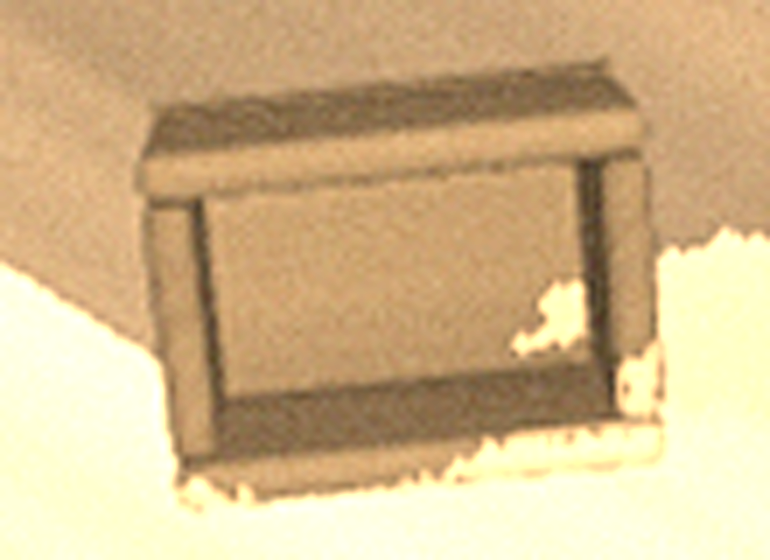

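The enlarged crop shows the tray upright and empty. Its rim corners in full-image pixels are (260,163), (331,156), (335,206) and (266,212).

```bash
python3 - <<'E'
from h import *
w=snap('wrist')
P=onz(w,[(260,162.9),(331.4,155.7),(334.6,206),(265.7,212.1)],40);print(P.round(1),P.mean(0).round(1))
e=P[1]-P[0]+P[2]-P[3]; f=P[3]-P[0]+P[2]-P[1]; ang=np.degrees(np.arctan2(e[1],e[0])); print(np.hypot(*e[:2])/2,ang,np.hypot(*f[:2])/2,np.degrees(np.arctan2(f[1],f[0])))
c=P.mean(0); move([c[0],c[1],3],ang)
E
```

```text
[[464.3 321.7  40. ]
 [427.7 367.1  40. ]
 [461.  393.9  40. ]
 [497.1 348.1  40. ]] [462.5 357.7  40. ]
58.2762636495068 128.5997903498485 42.4231276955725 38.79298817160278
k 0 shift [0.0138 0.1977 0.0027] rot [-0.002 -0.097  0.001] new-frame shift [0.0141 0.1977 0.0017]
k 180 shift [0.0138 0.1977 0.0027] rot [-1.000e-03  3.045e+00 -3.000e-03] new-frame shift [-0.0141  0.1977 -0.0017]
```

Call:
play_rows(series=[[0.014,0,0.003,0,-0.097,0,0.085],[0,0.04,0,0,0,0,0.085],[0,0.04,0,0,0,0,0.085],[0,0.035,0,0,0,0,0.085],[0,0.015,0,0,0,0,0.085],[0,0,0,0,0,0,0.085]])

```text
clock: 3.65
position: [463.9, 360.1, 69.1]
ee_rot: [0.303, 0.641, -0.637, -0.302]
contact_force: [-0.4, -0.5, 0.0]
gripper_width: 85.0
```

```bash
python3 - <<'E'
from h import *
print(read_state()['position']); move([462.5,357.7,3],128.7)
E
```

```text
[463.9212265  360.11976588  69.14814618]
k 0 shift [-0.0011  0.0661  0.003 ] rot [0.006 0.011 0.002] new-frame shift [-0.001   0.0661  0.0026]
k 180 shift [-0.0011  0.0661  0.003 ] rot [ 3.000e-03 -3.131e+00 -9.000e-03] new-frame shift [ 0.001   0.0661 -0.0026]
```

Call:
play_rows(series=[[-0.001,0.02,0.003,0.006,0.011,0.002,0.085],[0,0.02,0,0,0,0,0.085],[0,0.015,0,0,0,0,0.085],[0,0.008,0,0,0,0,0.085],[0,0.002,0,0,0,0,0.085]])

```text
clock: 4.15
position: [465.7, 361.1, 7.5]
ee_rot: [0.306, 0.641, -0.635, -0.303]
contact_force: [-0.3, -0.6, -0.1]
gripper_width: 85.2
```

```bash
python3 - <<'E'
from h import *
print(read_state()['position']); move([462.5,357.7,3],128.7)
E
```

```text
[465.69193587 361.14671489   7.48396379]
k 0 shift [-0.0007  0.0044  0.0047] rot [0.01  0.005 0.001] new-frame shift [-0.0007  0.0045  0.0046]
k 180 shift [-0.0007  0.0044  0.0047] rot [ 1.000e-03 -3.137e+00 -1.500e-02] new-frame shift [ 0.0007  0.0045 -0.0046]
```

Call:
play_rows(series=[[-0.001,0.003,0.005,0.01,0.005,0,0.085],[0,0.002,0,0,0,0,0.085],[0,0,0,0,0,0,0.05],[0,0,0,0,0,0,0.05],[0,0,0,0,0,0,0.05],[0,0,0,0,0,0,0.05]])

```text
clock: 4.75
position: [463.7, 358.8, 5.8]
ee_rot: [0.306, 0.639, -0.636, -0.306]
contact_force: [0.3, -0.1, -2.4]
gripper_width: 59.0
```

```bash
python3 - <<'E'
from h import *
print(read_state()['position'],read_state()['gripper_width']); move([462.5,357.7,3],128.7)
E
```

```text
[463.6560422  358.76177765   5.83978635] 58.95030844699673
k 0 shift [-0.0001  0.0028  0.0016] rot [0.005 0.001 0.002] new-frame shift [-0.0001  0.0028  0.0016]
k 180 shift [-0.0001  0.0028  0.0016] rot [ 3.000e-03 -3.141e+00 -8.000e-03] new-frame shift [ 0.0001  0.0028 -0.0016]
```

Call:
play_rows(series=[[0,-0.01,0,0,0,0,0.05],[0,-0.03,0,0,0,0,0.05],[0,-0.05,0,0,0,0,0.05],[0,-0.05,0,0,0,0,0.05],[0,-0.045,0,0,0.14,0,0.05],[0,-0.015,0,0,0.145,0,0.05],[0,0,0,0,0.145,0,0.05],[0,0,0,0,0.145,0,0.05],[0,0,0,0,0.145,0,0.05],[0,0,0,0,0.145,0,0.05]])

```text
clock: 5.75
position: [461.9, 355.7, 219.6]
ee_rot: [-0.551, -0.444, 0.44, 0.553]
contact_force: [-0.1, 0.2, -1.5]
gripper_width: 59.2
```

Call:
play_rows(series=[[0,0,0,0,0.145,0,0.05],[0,0,0,0,0.145,0,0.05],[0,0,0,0,0.145,0,0.05],[0,0,0,0,0.145,0,0.05],[0,0,0,0,0.145,0,0.05],[0,0,0,0,0.145,0,0.05],[0,0,0,0,0,0,0.05]])

```text
clock: 6.45
position: [528.3, 273.8, 205.6]
ee_rot: [-0.614, -0.202, 0.24, 0.724]
contact_force: [-0.4, 0.6, -1.6]
gripper_width: 59.0
```

```bash
python3 - <<'E'
from h import *
s=read_state();print(s['position'],s['gripper_width'],s['joints']); move([510,50,190],30)
E
```

```text
[528.33522415 273.78396871 205.5728781 ] 58.997042740533146 [ 0.66131109  0.37306828 -0.01915603 -0.17820445 -1.18327702 -3.09630237]
k 0 shift [-0.1481 -0.0119 -0.169 ] rot [-0.164  0.115 -0.012] new-frame shift [-0.1278  0.0156 -0.1846]
k 180 shift [-0.1481 -0.0119 -0.169 ] rot [-0.019 -3.017  0.249] new-frame shift [0.1278 0.0156 0.1846]
```

Call:
play_rows(series=[[-0.03,-0.002,-0.034,0,0,0,0.05],[-0.03,-0.002,-0.034,0,0,0,0.05],[-0.03,-0.002,-0.034,0,0,0,0.05],[-0.03,-0.003,-0.034,0,0,0,0.05],[-0.028,-0.003,-0.033,0,0,0,0.05],[0,0,0,-0.08,0.06,-0.006,0.05],[0,0,0,-0.08,0.055,-0.006,0.05],[0,0,0,0,0,0,0.05]])

```text
clock: 7.25
position: [508.3, 38.9, 192.1]
ee_rot: [0.684, 0.182, -0.18, -0.683]
contact_force: [-0.6, 0.4, -1.8]
gripper_width: 59.5
```

```bash
python3 - <<'E'
from h import *
s=read_state();print(s['position'],s['gripper_width'],s['joints']); move([510,50,190],30)
w=snap('wrist','w3')
E
```

```text
[508.30951226  38.93279862 192.0979669 ] 59.46285393173262 [ 3.96633670e-01  2.22155823e-01 -3.32593049e-01  2.60417296e-03
 -1.01383534e+00 -3.02086086e+00]
k 0 shift [0.007  0.0021 0.0088] rot [ 0.002 -0.005  0.002] new-frame shift [0.007  0.0021 0.0087]
k 180 shift [0.007  0.0021 0.0088] rot [-3.000e-03  3.137e+00  4.000e-03] new-frame shift [-0.007   0.0021 -0.0087]
```

View pics/w3.png

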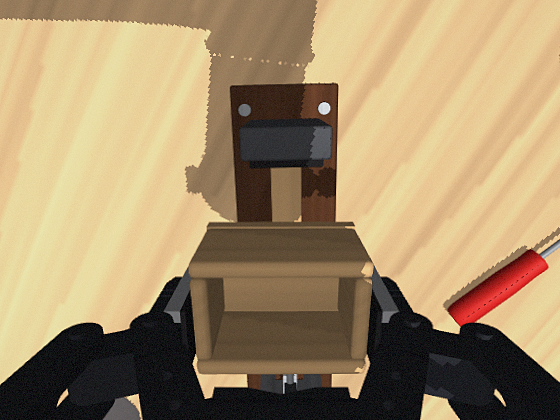

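The held tray is square in the grip. Ahead of it are the clamp base's end corners at (231,86) and (337,84), the anvil top from (241,130) to (332,160), and the rail at (272–302, 200).

```bash
python3 - <<'E'
from h import *
w=snap('wrist'); im=cv2.cvtColor(w['color'],cv2.COLOR_RGB2BGR)
B=onz(w,[(231,86),(337.5,84),(237,220),(337,220)],12);print('base',B.round(1))
A=onz(w,[(241,158),(332,160)],92);print('anvil',A.round(1), 'mid',A.mean(0).round(1))
print('rail',onz(w,[(272,168),(302,168),(272,218),(302,218)],46).round(1))
# refined: brownness along columns at rows
g=im.astype(int)
for r in (170,190,205,215): print(r,[tuple(g[r,c]) for c in range(264,310,4)])
c=cv2.resize(im[75:235,190:390],(800,640)[:2] if 0 else (740,592),interpolation=cv2.INTER_CUBIC); cv2.imwrite('pics/c4.png',np.clip(c*1.7,0,255).astype(np.uint8))
E
```

```text
base [[434.1  90.2  12. ]
 [509.2 135.   12. ]
 [492.6  -9.8  12. ]
 [571.5  35.1  12. ]]
anvil [[470.   57.1  92. ]
 [522.   85.3  92. ]] mid [496.   71.2  92. ]
rail [[494.2  53.4  46. ]
 [514.5  64.9  46. ]
 [514.3  17.7  46. ]
 [535.4  29.7  46. ]]
170 [(np.int64(34), np.int64(43), np.int64(60)), (np.int64(19), np.int64(28), np.int64(50)), (np.int64(79), np.int64(112), np.int64(145)), (np.int64(83), np.int64(118), np.int64(143)), (np.int64(79), np.int64(111), np.int64(138)), (np.int64(83), np.int64(118), np.int64(146)), (np.int64(76), np.int64(106), np.int64(135)), (np.int64(81), np.int64(112), np.int64(140)), (np.int64(73), np.int64(107), np.int64(134)), (np.int64(35), np.int64(54), np.int64(72)), (np.int64(25), np.int64(34), np.int64(54)), (np.int64(23), np.int64(32), np.int64(52))]
190 [(np.int64(20), np.int64(26), np.int64(47)), (np.int64(26), np.int64(35), np.int64(54)), (np.int64(77), np.int64(116), np.int64(145)), (np.int64(79), np.int64(116), np.int64(144)), (np.int64(83), np.int64(117), np.int64(143)), (np.int64(77), np.int64(112), np.int64(144)), (np.int64(78), np.int64
[... 641 characters left out ...]
09), np.int64(136)), (np.int64(50), np.int64(71), np.int64(98)), (np.int64(30), np.int64(56), np.int64(86)), (np.int64(37), np.int64(54), np.int64(89))]
215 [(np.int64(23), np.int64(33), np.int64(54)), (np.int64(26), np.int64(35), np.int64(55)), (np.int64(88), np.int64(121), np.int64(152)), (np.int64(84), np.int64(118), np.int64(148)), (np.int64(81), np.int64(116), np.int64(145)), (np.int64(79), np.int64(113), np.int64(145)), (np.int64(81), np.int64(114), np.int64(146)), (np.int64(82), np.int64(112), np.int64(141)), (np.int64(80), np.int64(109), np.int64(140)), (np.int64(56), np.int64(81), np.int64(104)), (np.int64(40), np.int64(57), np.int64(90)), (np.int64(31), np.int64(53), np.int64(86))]
```

View pics/c4.png

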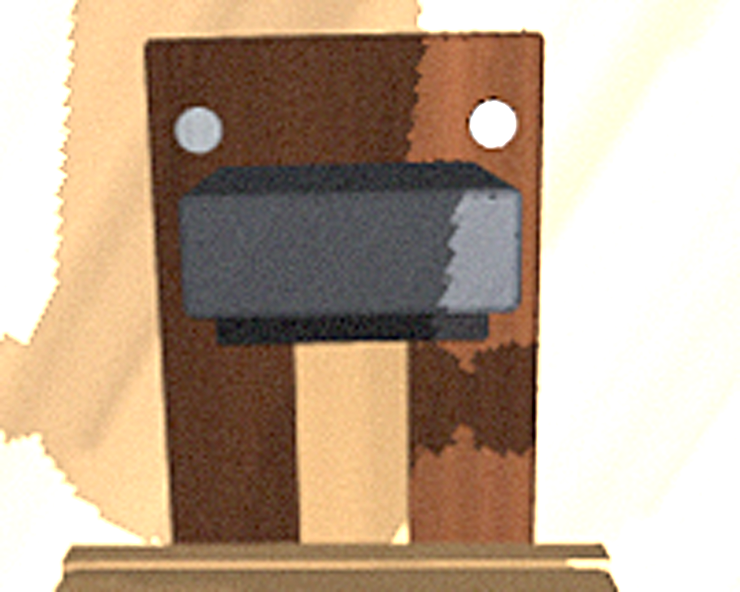

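```bash
python3 - <<'E'
from h import *
w=snap('wrist'); q=lambda *p:[(190+a/3.7,75+b/3.7) for a,b in p]
an=lambda v:np.degrees(np.arctan2(v[1],v[0])).round(2)
B=onz(w,q((146,42),(543,36),(173,543),(532,543)),12)
L=onz(w,q((297,345),(409,345),(299,543),(408,543)),46)
A=onz(w,q((183,317),(520,313),(180,197),(520,193)),92)
F=onz(w,q((217,342),(488,338)),85)
for n,P in (('base',B),('rail',L),('anv',A)):
    e=P[1]-P[0]; print(n,'across',an(e),np.linalg.norm(e).round(1),'along',an(P[0]-P[2]),an(P[1]-P[3]),'mids',((P[0]+P[1])/2).round(1),((P[2]+P[3])/2).round(1))
print('rub',an(F[1]-F[0]),np.linalg.norm(F[1]-F[0]).round(1),F.mean(0).round(1), 'anvil x len',np.linalg.norm(A[0]-A[2]))
E
```

```text
base across 30.6 88.1 along 120.8 120.84 mids [471.9 112.3  12. ] [532.4  10.9  12. ]
rail across 29.71 23.6 along 119.86 120.34 mids [504.2  58.8  46. ] [526.3  20.8  46. ]
anv across 30.4 59.2 along -60.57 -58.14 mids [496.3  70.5  92. ] [485.7  88.4  92. ]
rub 30.57 49.3 [499.4  65.7  85. ] anvil x len 20.75046225912269
```

```bash
python3 - <<'E'
from h import *
w=snap('wrist')
P=onz(w,[(190,272),(372,270),(367,374),(196,374)],read_state()['position'][2]+34.2);s=read_state();M=R.from_quat(s['ee_rot']).as_matrix()
print(((P-s['position'])@M).round(1))
move([514,40.5,115],30.5)
E
```

```text
[[-28.6 -34.3  20.5]
 [ 29.1 -34.1  21.1]
 [ 30.4 -34.1 -19.3]
 [-29.5 -34.3 -19. ]]
k 0 shift [ 0.003   0.0773 -0.001 ] rot [ 0.001 -0.014  0.004] new-frame shift [ 0.0033  0.0773 -0.0011]
k 180 shift [ 0.003   0.0773 -0.001 ] rot [-6.000e-03  3.128e+00  1.000e-03] new-frame shift [-0.0033  0.0773  0.0011]
```

Call:
play_rows(series=[[0.003,0.025,-0.001,0.001,-0.014,0.004,0.05],[0,0.03,0,0,0,0,0.05],[0,0.02,0,0,0,0,0.05],[0,0.002,0,0,0,0,0.05],[0,0,0,0,0,0,0.05]])

```text
clock: 7.95
position: [518.7, 42.9, 115.2]
ee_rot: [-0.681, -0.189, 0.185, 0.683]
contact_force: [-0.0, -0.1, -0.6]
gripper_width: 59.2
```

```bash
python3 - <<'E'
from h import *
print(read_state()['position'],read_state()['contact_force']);move([514,40.5,53],30.5)
E
```

```text
[518.6623166   42.91442507 115.15460238] [-0.04261527 -0.14166117 -0.56807477]
k 0 shift [-0.0056  0.0621  0.0002] rot [-0.002  0.004  0.006] new-frame shift [-0.0052  0.0622  0.0003]
k 180 shift [-0.0056  0.0621  0.0002] rot [ 1.000e-02 -3.137e+00  3.000e-03] new-frame shift [ 0.0052  0.0622 -0.0003]
```

Slow descent with corrections, stopping just above the rail.

Call:
play_rows(series=[[-0.005,0.005,0,-0.002,0.004,0.006,0.05],[-0.001,0.015,0,0,0,0,0.05],[0,0.015,0,0,0,0,0.05],[0,0.013,0,0,0,0,0.05],[0,0.004,0,0,0,0,0.05],[0,0,0,0,0,0,0.05]])

```text
clock: 8.55
position: [517.8, 41.2, 67.4]
ee_rot: [-0.682, -0.191, 0.182, 0.682]
contact_force: [0.2, -0.2, -0.5]
gripper_width: 59.0
```

```bash
python3 - <<'E'
from h import *
print(read_state()['position'],read_state()['contact_force']);move([514,40.5,52.5],30.5)
E
```

```text
[517.82617774  41.16292472  67.40942178] [ 0.21699864 -0.15622955 -0.51589226]
k 0 shift [-0.0038  0.0149  0.0014] rot [0.003 0.001 0.012] new-frame shift [-0.0036  0.0149  0.0014]
k 180 shift [-0.0038  0.0149  0.0014] rot [ 0.019 -3.14  -0.004] new-frame shift [ 0.0036  0.0149 -0.0014]
```

Call:
play_rows(series=[[-0.005,0,0.001,0.003,0.001,0.015,0.05],[0,0,0,0,0,0.002,0.05],[0,0.006,0,0,0,0,0.05],[0,0.003,0,0,0,0,0.05]])

```text
clock: 8.95
position: [514.6, 40.0, 61.0]
ee_rot: [0.682, 0.186, -0.186, -0.682]
contact_force: [-0.6, -0.2, -2.3]
gripper_width: 59.1
```

```bash
python3 - <<'E'
from h import *
print(read_state()['position'],read_state()['contact_force']);move([514,40.5,52.5],30.5)
E
```

```text
[514.59394783  39.99866328  61.00148338] [-0.61098184 -0.19559168 -2.27234834]
k 0 shift [-0.0003  0.0085  0.0007] rot [ 0.001  0.001 -0.   ] new-frame shift [-0.0003  0.0085  0.0007]
k 180 shift [-0.0003  0.0085  0.0007] rot [-0.000e+00 -3.141e+00 -1.000e-03] new-frame shift [ 0.0003  0.0085 -0.0007]
```

Call:
play_rows(series=[[0,0.004,0,0,0,0,0.05],[0,0.003,0.001,0,0,0,0.05],[0,0.002,0,0,0,0,0.05],[0,0.001,0,0,0,0,0.05]])

```text
clock: 9.35
position: [514.0, 40.9, 51.3]
ee_rot: [0.683, 0.186, -0.187, -0.682]
contact_force: [-5.2, 1.4, 16.4]
gripper_width: 59.2
```

```bash
python3 - <<'E'
from h import *
print(read_state()['position'],read_state()['contact_force']);move([514,40.5,52.5],30.5)
E
```

```text
[514.00073817  40.93737137  51.28121488] [-5.22758086  1.40308452 16.37012567]
k 0 shift [-0.0002 -0.0012 -0.0004] rot [ 0.001  0.002 -0.001] new-frame shift [-0.0002 -0.0012 -0.0004]
k 180 shift [-0.0002 -0.0012 -0.0004] rot [-2.00e-03 -3.14e+00 -2.00e-03] new-frame shift [ 0.0002 -0.0012  0.0004]
```

Call:
play_rows(series=[[0,-0.001,0,0,0,0,0.05],[0,0,0,0,0,0,0.085],[0,0,0,0,0,0,0.085],[0,0,0,0,0,0,0.085],[0,0,0,0,0,0,0.085],[0,-0.015,0,0,0,0,0.085],[0,-0.03,0,0,0,0,0.085],[0,-0.04,0,0,0,0,0.085],[0,-0.04,0,0,0,0,0.085],[0,-0.02,0,0,0,0,0.085]])

```text
clock: 10.35
position: [512.4, 40.4, 198.3]
ee_rot: [0.683, 0.183, -0.19, -0.681]
contact_force: [-0.1, 0.8, -0.4]
gripper_width: 85.0
```

```bash
python3 - <<'E'
from h import *
s=read_state();print(s['position'],s['contact_force'],s['gripper_width'])
w=snap('wrist','w5');a=cv2.imread('pics/w5.png');b=snap('side','s5');b=cv2.imread('pics/s5.png')
c=cv2.resize(a[60:400,150:410],(398,520)); d=cv2.resize(b[140:275,270:373],(398,520),interpolation=cv2.INTER_CUBIC)
cv2.imwrite('pics/c5.png',np.clip(np.hstack([c,d])*1.5,0,255).astype(np.uint8))
E
```

```text
[512.39351792  40.37333362 198.25062146] [-0.12892132  0.78135622 -0.38395807] 85.04491161644958
```

View pics/c5.png

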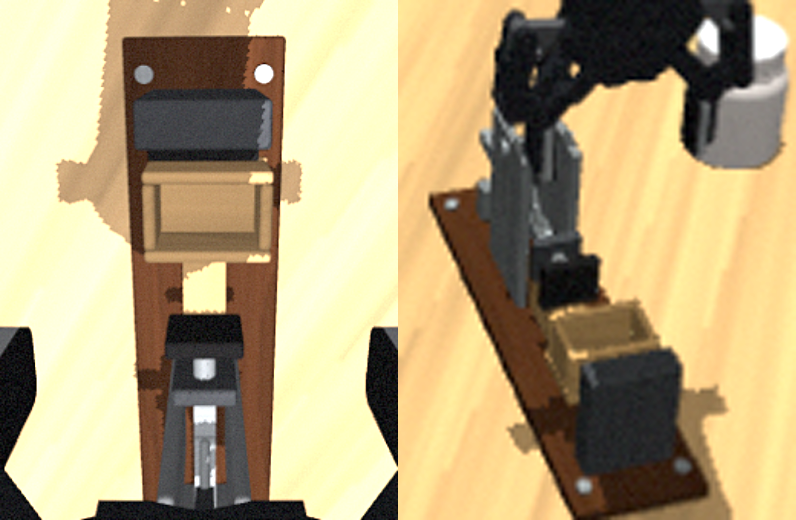

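The tray stands upright on the rail just short of the anvil, square by eye. In crop pixels its rim runs from (143,184) to (273,262), and the pad's front face is at (172–242, 316–345). Now I'll put numbers on that.

```bash
cat >> h.py <<'E'
TH=np.radians(120.5); U=np.array([np.cos(TH),np.sin(TH),0]); V=np.array([-U[1],U[0],0])
O=np.array([499.6,65.2,0])-174*U
def clamp(P): P=np.atleast_2d(P)-O; return np.c_[P@U,P@V,P[:,2]]
def world(x,y,z): return O+x*U+y*V+np.array([0,0,z])
E
python3 - <<'E'
from h import *
w=snap('wrist');q=lambda *p:[(150+a/1.531,60+b/1.529) for a,b in p]
print('O',O)
print('tray',clamp(onz(w,q((142,180),(273,180),(273,262),(144,262)),86)).round(1))
print('anvil',clamp(onz(w,q((133,150),(272,148)),92)).round(1))
print('pad top front',clamp(onz(w,q((166,356),(243,356)),84)).round(1), clamp(onz(w,q((166,346),(243,346)),84)).round(1))
print('pad bottom',clamp(onz(w,q((172,316),(242,316)),48)).round(1))
a=cv2.imread('pics/w5.png')[220:390,210:350]
cv2.imwrite('pics/c6.png',np.clip(cv2.resize(a,(490,595),interpolation=cv2.INTER_CUBIC)*1.8,0,255).astype(np.uint8))
s=read_state(); print(s['joints'])
T=world(60,0,192); print('bar side', T); move(world(60,0,240),30.5)
E
```

```text
O [587.91167516 -84.72347392   0.        ]
tray [[165.2  27.7  86. ]
 [165.4 -31.5  86. ]
 [126.  -33.   86. ]
 [125.7  27.8  86. ]]
anvil [[179.8  30.5  92. ]
 [180.9 -29.8  92. ]]
pad top front [[ 74.7  18.4  84. ]
 [ 74.9 -20.2  84. ]] [[ 80.3  18.3  84. ]
 [ 80.5 -20.1  84. ]]
pad bottom [[ 79.5  17.3  48. ]
 [ 79.7 -21.8  48. ]]
[ 3.95623363e-01  2.31634281e-01 -3.08033902e-01  3.61994656e-04
 -1.04421464e+00 -3.00432484e+00]
bar side [557.45937338 -33.02572429 192.        ]
k 0 shift [ 0.0016 -0.0441 -0.0865] rot [-0.001  0.001 -0.013] new-frame shift [ 0.0022 -0.044  -0.0865]
k 180 shift [ 0.0016 -0.0441 -0.0865] rot [-2.000e-02 -3.141e+00  2.000e-03] new-frame shift [-0.0022 -0.044   0.0865]
```

Call:
play_rows(series=[[0,0,0,0,0,-0.013,0],[0.001,0.001,-0.02,0,0,0,0],[0.001,0.001,-0.03,0,0,0,0],[0,0.001,-0.025,0,0,0,0],[0,0,-0.01,0,0,0,0],[0,0,0,0,0,0,0],[0,0,0,0,0,0,0]])

```text
clock: 11.2
position: [551.8, -34.3, 182.2]
ee_rot: [-0.68, -0.18, 0.192, 0.684]
contact_force: [-1.1, -0.3, 0.1]
gripper_width: 0.2
```

```bash
cat >> h.py <<'E'
def rep(x=None,z=192):
    s=read_state(); F=np.array(s['contact_force']); print('t',s['clock'],'clamp tcp',clamp(s['position'])[0].round(1),'F along x %.1f y %.1f z %.1f'%(F@U,F@V,F[2]),'w %.0f'%s['gripper_width'])
    if x is not None: move(world(x,0,z),30.5)
E
python3 - <<'E'
from h import *
rep(42)
E
```

```text
t 11.2 clamp tcp [ 61.8   5.5 182.2] F along x 0.3 y 1.1 z 0.1 w 0
k 0 shift [ 0.0054 -0.01   -0.0197] rot [-0.009  0.001 -0.015] new-frame shift [ 0.0055 -0.0098 -0.0198]
k 180 shift [ 0.0054 -0.01   -0.0197] rot [-0.024 -3.141  0.014] new-frame shift [-0.0055 -0.0098  0.0198]
```

Call:
play_rows(series=[[0.006,-0.01,0,-0.01,0.001,-0.018,0],[0,-0.001,-0.01,0,0,-0.002,0],[0,0,-0.009,0,0,0,0],[0,0,-0.006,0,0,0,0],[0,0,-0.006,0,0,0,0],[0,0,-0.006,0,0,0,0]])

```text
clock: 11.8
position: [576.5, -61.8, 195.3]
ee_rot: [-0.681, -0.19, 0.185, 0.682]
contact_force: [-1.2, 3.9, 2.9]
gripper_width: 0.2
```

```bash
python3 - <<'E'
from h import *
rep(2)
E
```

```text
t 11.8 clamp tcp [ 25.5  -1.8 195.3] F along x 3.9 y -1.0 z 2.9 w 0
k 0 shift [-0.0019  0.0033 -0.0235] rot [0.001 0.004 0.008] new-frame shift [-0.0018  0.0033 -0.0235]
k 180 shift [-0.0019  0.0033 -0.0235] rot [ 1.200e-02 -3.137e+00 -1.000e-03] new-frame shift [0.0018 0.0033 0.0235]
```

Call:
play_rows(series=[[-0.002,0.002,-0.006,0,0.004,0.008,0],[0,0.001,-0.006,0,0,0,0],[0,0,-0.006,0,0,0,0],[0,0,-0.004,0,0,0,0]])

```text
clock: 12.2
position: [586.9, -82.2, 192.2]
ee_rot: [-0.682, -0.186, 0.186, 0.683]
contact_force: [-5.3, 10.8, 4.8]
gripper_width: -0.0
```

```bash
cat >> h.py <<'E'
def pad(f=None):
    "report rubber-dark runs along the clamp mid column: project clamp x at pad-top z=84 and print brightness edges"
    w=get_image('wrist'); im=cv2.cvtColor(w['color'],cv2.COLOR_RGB2BGR)
    if f: cv2.imwrite('pics/'+f+'.png',im)
    xs=np.arange(60,150,1.0); g=cv2.cvtColor(im,cv2.COLOR_BGR2GRAY).astype(np.float32); out=[]
    for y in (-14,-11,-8,8,11,14):
        p=proj(w,[world(x,y-1,48) for x in xs]); v=cv2.remap(g,p[:,0].astype(np.float32),p[:,1].astype(np.float32),1).ravel(); out.append(v)
    v=np.mean(out,0); print('z48 profile x:v',' '.join('%d:%d'%(x,k) for x,k in zip(xs[::2],v[::2])))
    return w
E
python3 - <<'E'
from h import *
rep(2); pad('w7')
E
```

```text
t 12.2 clamp tcp [  2.7  -0.4 192.2] F along x 12.0 y -0.9 z 4.8 w -0
k 0 shift [-0.0004  0.0002 -0.0007] rot [-0.001 -0.     0.001] new-frame shift [-0.0004  0.0002 -0.0007]
k 180 shift [-0.0004  0.0002 -0.0007] rot [-1.000e-03  3.142e+00 -2.000e-03] new-frame shift [0.0004 0.0002 0.0007]
z48 profile x:v 60:48 62:48 64:43 66:43 68:72 70:71 72:72 74:73 76:72 78:73 80:73 82:71 84:64 86:14 88:19 90:22 92:20 94:19 96:17 98:79 100:76 102:76 104:75 106:75 108:74 110:75 112:74 114:75 116:75 118:74 120:76 122:76 124:79 126:82 128:61 130:62 132:62 134:105 136:117 138:113 140:110 142:0 144:0 146:0 148:0
```

View pics/w7.png

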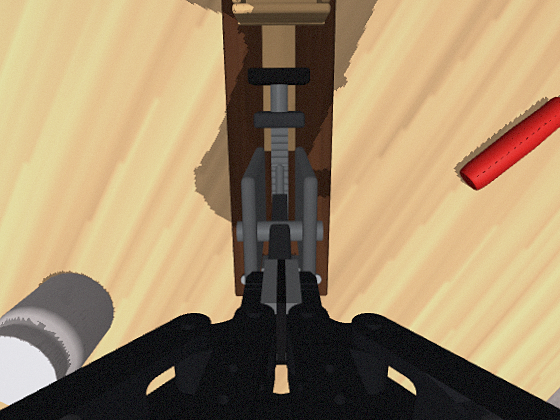

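The first stroke moved the ram about 15 mm: the pad front is now near clamp x = 94.5. The gap between pad and collar (rows 83–112) shows compression directly. Next stroke.

Call:
play_rows(series=[[0,0,0.018,0,0,0,0],[0,0,0.018,0,0,0,0],[0,0,0,0,0,0,0],[0,0,-0.006,0,0,0,0],[0,0,-0.006,0,0,0,0],[0,0,-0.006,0,0,0,0],[0,0,-0.006,0,0,0,0],[0,0,-0.006,0,0,0,0],[0,0,-0.005,0,0,0,0]])

```text
clock: 13.15
position: [586.1, -82.7, 191.4]
ee_rot: [-0.682, -0.185, 0.186, 0.683]
contact_force: [-6.4, 14.9, 6.2]
gripper_width: -0.2
```

```bash
cat >> h.py <<'E'
def pad2(f=None):
    w=get_image('wrist'); im=cv2.cvtColor(w['color'],cv2.COLOR_RGB2BGR)
    if f: cv2.imwrite('pics/'+f+'.png',im)
    g=cv2.cvtColor(im,cv2.COLOR_BGR2GRAY).astype(np.float32)
    xs=np.arange(50,180,.25)
    for z,ys in ((84,(-17,-14,12,15)),):
        V_=[]
        for y in ys:
            p=proj(w,[world(x,y-1,z) for x in xs]).astype(np.float32); V_.append(cv2.remap(g,p[:,0],p[:,1],1,borderValue=-1).ravel())
        v=np.median(V_,0); d=v<32
        e=np.flatnonzero(np.diff(d.astype(int))); print('z',z,'dark edges',[(float(xs[i]),'in' if not d[i] else 'out') for i in e])
    print('cam',clamp(w['origin'])[0].round(1)); return w
E
python3 - <<'E'
from h import *
rep(2); pad2('w8')
E
```

```text
t 13.15 clamp tcp [  2.6   0.5 191.4] F along x 16.1 y -2.0 z 6.2 w -0
k 0 shift [ 0.0005 -0.0006 -0.0006] rot [-0.003 -0.002 -0.001] new-frame shift [ 0.0005 -0.0006 -0.0006]
k 180 shift [ 0.0005 -0.0006 -0.0006] rot [ 2.00e-03  3.14e+00 -4.00e-03] new-frame shift [-0.0005 -0.0006  0.0006]
z 84 dark edges [(51.5, 'in'), (52.0, 'out'), (59.5, 'in'), (60.25, 'out'), (91.75, 'in'), (104.0, 'out'), (132.75, 'in')]
cam [ 7.610e+01 -1.000e-01  3.331e+02]
```

Call:
play_rows(series=[[0,0,0.018,0,0,0,0],[0,0,0.018,0,0,0,0],[0,0,0,0,0,0,0],[0,0,-0.006,0,0,0,0],[0,0,-0.006,0,0,0,0],[0,0,-0.006,0,0,0,0],[0,0,-0.006,0,0,0,0],[0,0,-0.006,0,0,0,0],[0,0,-0.005,0,0,0,0]])

```text
clock: 14.1
position: [585.6, -82.9, 190.1]
ee_rot: [-0.681, -0.183, 0.186, 0.685]
contact_force: [-8.7, 21.4, 9.7]
gripper_width: -0.1
```

```bash
python3 - <<'E'
from h import *
rep(2); pad2('w9')
E
```

```text
t 14.1 clamp tcp [  2.8   1.1 190.1] F along x 22.9 y -3.4 z 9.7 w -0
k 0 shift [ 0.0011 -0.0019 -0.0007] rot [-0.006 -0.005 -0.002] new-frame shift [ 0.0011 -0.0019 -0.0008]
k 180 shift [ 0.0011 -0.0019 -0.0007] rot [ 0.004  3.136 -0.01 ] new-frame shift [-0.0011 -0.0019  0.0008]
z 84 dark edges [(63.5, 'in'), (63.75, 'out'), (76.25, 'in'), (76.75, 'out'), (100.75, 'in'), (114.0, 'out'), (117.75, 'in'), (118.0, 'out'), (133.0, 'in')]
cam [7.570e+01 1.000e-01 3.321e+02]
```

Call:
play_rows(series=[[0,0,0.018,0,0,0,0],[0.001,-0.002,0.018,-0.006,-0.005,-0.002,0],[0,0,0,0,0,0,0],[0,0,-0.006,0,0,0,0],[0,0,-0.006,0,0,0,0],[0,0,-0.006,0,0,0,0],[0,0,-0.006,0,0,0,0],[0,0,-0.005,0,0,0,0],[0,0,-0.003,0,0,0,0]])

```text
clock: 15.05
position: [585.3, -81.0, 191.5]
ee_rot: [-0.682, -0.184, 0.185, 0.683]
contact_force: [-1.6, 4.2, 1.0]
gripper_width: 0.1
```

```bash
python3 - <<'E'
from h import *
rep(2); pad2('w10')
E
```

```text
t 15.05 clamp tcp [  4.5   0.3 191.5] F along x 4.4 y -0.7 z 1.0 w 0
k 0 shift [ 0.0003 -0.0005 -0.0025] rot [-0.001 -0.003 -0.001] new-frame shift [ 0.0003 -0.0005 -0.0025]
k 180 shift [ 0.0003 -0.0005 -0.0025] rot [ 2.000e-03  3.138e+00 -1.000e-03] new-frame shift [-0.0003 -0.0005  0.0025]
z 84 dark edges [(52.5, 'in'), (52.75, 'out'), (70.5, 'in'), (70.75, 'out'), (80.0, 'in'), (80.75, 'out'), (84.75, 'in'), (85.75, 'out'), (105.5, 'in'), (106.0, 'out'), (109.0, 'in'), (122.5, 'out'), (134.5, 'in')]
cam [ 78.2  -0.4 333.1]
```

Call:
play_rows(series=[[0,0,-0.003,0,0,0,0],[0,0,-0.001,0,0,0,0]])

```text
clock: 15.3
position: [586.1, -82.3, 191.3]
ee_rot: [-0.68, -0.183, 0.186, 0.685]
contact_force: [-3.9, 7.8, 5.1]
gripper_width: -0.2
```

```bash
python3 - <<'E'
from h import *
rep(2); w=pad2('w11')
a=cv2.imread('pics/w11.png')[0:150,195:365]; b=cv2.imread('pics/w9.png')[0:150,195:365]
snap('side','s11');s=cv2.imread('pics/s11.png')[180:280,275:388]
r=lambda i:cv2.resize(i,(340,300),interpolation=cv2.INTER_CUBIC)
cv2.imwrite('pics/c11.png',np.clip(np.vstack([np.hstack([r(b),r(a)]),np.hstack([r(s),r(s)*0])])*1.7,0,255).astype(np.uint8))
E
```

```text
t 15.3 clamp tcp [  3.    0.3 191.3] F along x 8.7 y -0.6 z 5.1 w -0
k 0 shift [ 0.0003 -0.0007 -0.001 ] rot [-0.007 -0.004 -0.002] new-frame shift [ 0.0003 -0.0007 -0.001 ]
k 180 shift [ 0.0003 -0.0007 -0.001 ] rot [ 3.000e-03  3.138e+00 -1.000e-02] new-frame shift [-0.0003 -0.0007  0.001 ]
z 84 dark edges [(50.0, 'in'), (51.0, 'out'), (52.0, 'in'), (52.5, 'out'), (52.75, 'in'), (53.25, 'out'), (85.5, 'in'), (86.0, 'out'), (99.25, 'in'), (99.75, 'out'), (109.5, 'in'), (123.5, 'out'), (133.75, 'in')]
cam [ 75.9  -0.5 333.3]
```

View pics/c11.png

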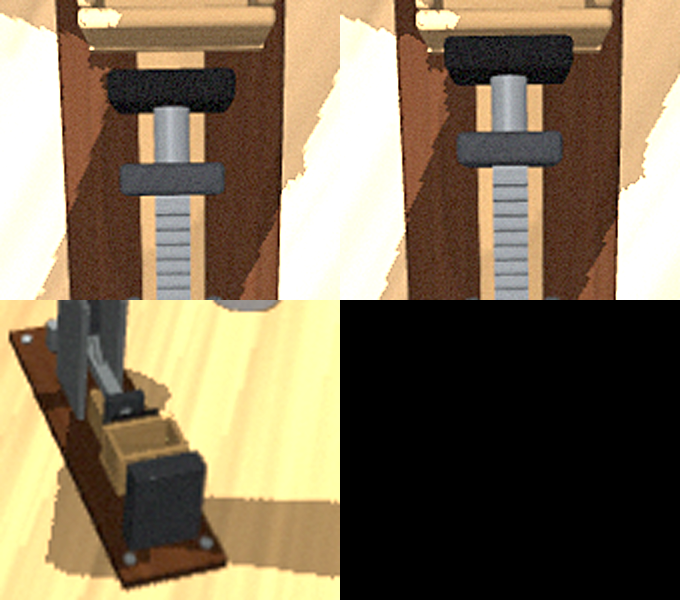

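```bash
cat >> h.py <<'E'
def gap(f=None):
    w=get_image('wrist'); im=cv2.cvtColor(w['color'],cv2.COLOR_RGB2BGR)
    if f: cv2.imwrite('pics/'+f+'.png',im)
    b=im[:,:,2].astype(np.float32); xs=np.arange(60,150,.25); r=[]
    for y in (-9.5,-8.5,7.5,8.5):
        p=proj(w,[world(x,y-1,84) for x in xs]).astype(np.float32); r.append(cv2.remap(b,p[:,0],p[:,1],1,borderValue=-1).ravel())
    v=np.median(r,0); i=np.flatnonzero((xs>85)&(v>95)); 
    runs=np.split(i,np.flatnonzero(np.diff(i)>4)+1)
    print('bright runs x (z84):',[(float(xs[k[0]]),float(xs[k[-1]])) for k in runs if len(k)>3]); 
E
python3 - <<'E'
from h import *
rep(); gap()
E
```

```text
t 15.4 clamp tcp [  3.    0.3 191.3] F along x 9.3 y 0.1 z 4.4 w -0
bright runs x (z84): [(96.25, 109.25), (126.0, 133.5)]
```

Call:
play_rows(series=[[0,0,0.018,-0.005,-0.004,-0.002,0],[0,-0.001,0.018,0,0,0,0],[0,0,0,0,0,0,0],[0,0,-0.006,0,0,0,0],[0,0,-0.006,0,0,0,0],[0,0,-0.006,0,0,0,0],[0,0,-0.005,0,0,0,0],[0,0,-0.004,0,0,0,0]])

```text
clock: 16.25
position: [583.3, -78.0, 192.1]
ee_rot: [0.683, 0.186, -0.186, -0.682]
contact_force: [-1.8, 4.3, 2.8]
gripper_width: 0.4
```

```bash
python3 - <<'E'
from h import *
rep(2); gap('w12'); pad2()
E
```

```text
t 16.25 clamp tcp [  8.1   0.5 192.1] F along x 4.6 y -0.6 z 2.8 w 0
k 0 shift [ 0.0005  0.0001 -0.0061] rot [ 0.001 -0.001 -0.001] new-frame shift [ 0.0005  0.0001 -0.0061]
k 180 shift [ 0.0005  0.0001 -0.0061] rot [1.000e-03 3.141e+00 1.000e-03] new-frame shift [-0.0005  0.0001  0.0061]
bright runs x (z84): [(85.25, 92.0), (103.5, 114.5), (130.0, 137.75)]
z 84 dark edges [(51.75, 'in'), (52.0, 'out'), (61.5, 'in'), (61.75, 'out'), (93.0, 'in'), (94.25, 'out'), (115.25, 'in'), (129.0, 'out'), (137.5, 'in')]
cam [8.170e+01 1.000e-01 3.334e+02]
```

Call:
play_rows(series=[[0,0,-0.004,0,0,0,0],[0,0,-0.002,0,0,0,0]])

```text
clock: 16.55
position: [586.0, -82.5, 191.6]
ee_rot: [-0.682, -0.185, 0.186, 0.683]
contact_force: [-4.0, 8.0, 5.8]
gripper_width: -0.3
```

```bash
python3 - <<'E'
from h import *
rep(2); gap('w13'); pad2()
E
```

```text
t 16.55 clamp tcp [  2.9   0.5 191.6] F along x 8.9 y -0.6 z 5.8 w -0
k 0 shift [ 0.0005 -0.0004 -0.0009] rot [-0.001 -0.001 -0.001] new-frame shift [ 0.0005 -0.0004 -0.0009]
k 180 shift [ 0.0005 -0.0004 -0.0009] rot [ 1.00e-03  3.14e+00 -2.00e-03] new-frame shift [-0.0005 -0.0004  0.0009]
bright runs x (z84): [(85.25, 93.5), (106.0, 114.25), (130.5, 132.75)]
z 84 dark edges [(59.5, 'in'), (60.0, 'out'), (73.5, 'in'), (73.75, 'out'), (79.75, 'in'), (80.0, 'out'), (94.0, 'in'), (96.25, 'out'), (114.25, 'in'), (129.0, 'out'), (133.0, 'in')]
cam [ 76.6   0.  333.3]
```

Call:
play_rows(series=[[0,0,0.018,0,0,0,0],[0,0,0.018,0,0,0,0],[0,0,0,0,0,0,0],[0,0,-0.006,0,0,0,0],[0,0,-0.006,0,0,0,0],[0,0,-0.005,0,0,0,0],[0,0,-0.004,0,0,0,0]])

```text
clock: 17.35
position: [576.7, -68.3, 191.4]
ee_rot: [-0.682, -0.185, 0.187, 0.683]
contact_force: [-3.4, 5.9, 5.2]
gripper_width: 0.0
```

```bash
python3 - <<'E'
from h import *
rep(13); gap('w14'); pad2()
E
```

```text
t 17.35 clamp tcp [ 19.8   1.3 191.4] F along x 6.8 y -0.0 z 5.2 w 0
k 0 shift [ 0.0013 -0.0006 -0.0068] rot [-0.002 -0.001 -0.003] new-frame shift [ 0.0013 -0.0006 -0.0068]
k 180 shift [ 0.0013 -0.0006 -0.0068] rot [ 0.004  3.141 -0.004] new-frame shift [-0.0013 -0.0006  0.0068]
bright runs x (z84): [(85.25, 97.5), (108.5, 116.0), (130.25, 149.75)]
z 84 dark edges [(51.0, 'in'), (51.5, 'out'), (98.25, 'in'), (99.0, 'out'), (116.75, 'in'), (129.25, 'out'), (149.5, 'in')]
cam [ 92.9   0.5 333.2]
```

Call:
play_rows(series=[[-0.001,0,-0.003,-0.002,-0.001,-0.003,0],[0,0,-0.002,0,0,0,0],[0,0,-0.001,0,0,0,0]])

```text
clock: 17.75
position: [579.6, -73.0, 191.9]
ee_rot: [-0.68, -0.186, 0.184, 0.684]
contact_force: [-4.3, 6.4, 4.1]
gripper_width: 0.3
```

```bash
python3 - <<'E'
from h import *
rep(13); gap('w15'); pad2(); rep()
E
```

```text
t 17.75 clamp tcp [ 14.3   1.2 191.9] F along x 7.6 y 0.5 z 4.1 w 0
k 0 shift [ 0.0012 -0.0001 -0.0013] rot [-0.005 -0.002  0.003] new-frame shift [ 0.0012 -0.0001 -0.0013]
k 180 shift [ 0.0012 -0.0001 -0.0013] rot [-0.005  3.139 -0.008] new-frame shift [-0.0012 -0.0001  0.0013]
bright runs x (z84): [(85.25, 98.75), (111.5, 112.25), (114.25, 115.5), (130.25, 144.75)]
z 84 dark edges [(63.25, 'in'), (63.5, 'out'), (99.75, 'in'), (101.0, 'out'), (115.75, 'in'), (129.0, 'out'), (144.75, 'in')]
cam [ 87.3   1.2 333.9]
t 17.85 clamp tcp [ 14.2   1.2 191.9] F along x 6.9 y -0.3 z 3.6 w -0
```

```bash
python3 - <<'E'
from h import *
snap('side','s16'); snap('wrist','w16'); rep()
a=cv2.imread('pics/w16.png')[0:160,195:365]; s=cv2.imread('pics/s16.png')[150:280,275:388]
cv2.imwrite('pics/c16.png',np.clip(np.hstack([cv2.resize(a,(450,424),interpolation=2),cv2.resize(s,(350,424),interpolation=2)])*1.8,0,255).astype(np.uint8))
E
```

```text
t 17.95 clamp tcp [ 14.3   1.1 192. ] F along x 6.8 y -0.5 z 4.3 w 0
```

View pics/c16.png

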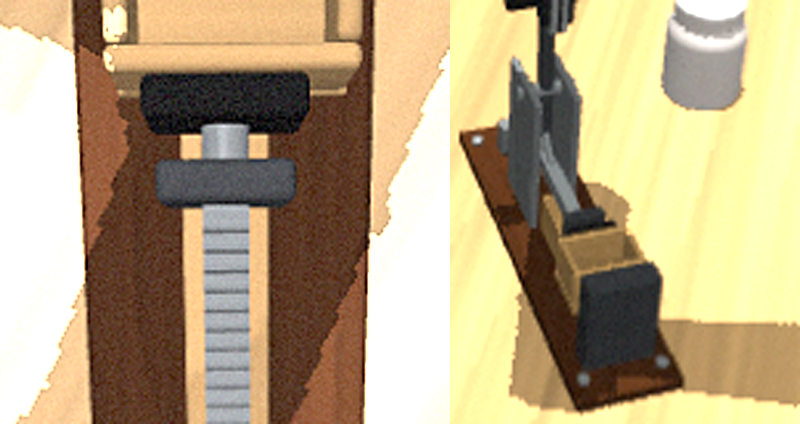

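```bash
python3 - <<'E'
from h import *
w=snap('wrist'); f=dict(w); o=np.array(w['origin']); f['origin']=o+(75.9-clamp(o)[0,0])*U
for zc in (70,76,84):
  r=[]
  for im,c,p in ((f,132/2,83/2),(w,160/2.647,134/2.647)):
    r.append(clamp(onz(im,[(280,p)],48))[0,0]-clamp(onz(im,[(280,c)],zc))[0,0])
  print(zc,np.round(r,1),'compression %.1f'%(r[0]-r[1]))
for im,c,p in ((f,36/2,0),(w,73/2.647,0)): print('pad front z84',clamp(onz(im,[(280,c)],84))[0,0].round(1))
rep()
E
```

```text
70 [18.2  8.6] compression 9.6
76 [18.6  9.1] compression 9.5
84 [19.2  9.9] compression 9.4
pad front z84 122.9
pad front z84 129.0
t 18.0 clamp tcp [ 14.3   1.2 191.9] F along x 6.9 y -0.6 z 3.2 w 0
```

The pad is pushed in about 9 to 9.5 mm of 18, and the trigger hold is steady. Handing in.

```bash
python3 -c "
from h import *
print(job_done()); rep()"
```

```text
the job is handed in; nothing more can be done
None
the job is handed in; nothing more can be done
```

The tray is clamped with the nose pad about half-way in, and I handed the job in at about 18 s on the clock, with the arm still holding the trigger squeezed.

I picked the larger brown tray, stood it open side up on the rail and let go of it. I then pumped the trigger with the shut fingers: five full strokes and one part stroke, held at the end.

**Last checks:**
- **Squeeze:** the pad is pushed in about 9.4–9.6 mm of 18 by the gap between pad and collar. Reckoning from the crossbar travel gave about 8.9 mm, so the two disagree by about 0.6 mm.
- **Tray position:** after release it stood square within the measuring error. It sat about 2 mm off the rail's centre line by the camera, or about 1 mm relative to the pad. I did not measure it again once it was clamped.
- **Tray against the jaw:** the pad front stopped at about 129 mm along the clamp over the last strokes while the spring went on compressing. That is within about 1 mm of where a tray touching the fixed jaw puts it.
- **Trigger hold:** the push was steady at about 7 N, and the tool stayed put over the last readings.

**Things to note:**
- One trigger stroke ended against its stop at about 23 N, and I pressed lighter on the later ones.
- The last wrist joint reached its limit during one turn in the air. The tool tilted there for a moment while holding the tray, and I straightened it before placing.

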